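# Lay out the hub parts by width on the layout rail

### The job

Lay out the hub assembly's four metal parts (hub, ball bearing, hex nut, steel pin) on the aluminium rail for assembly, one in the middle of each rubber pad, in order of their width seen from above: the widest on the pad beside the raised end stop, the narrowest at the far end from it. Each part is to stand as it stood on the mat, upright and on its underside, and the dropper bottle is to stay where it stands.

Things in the scene. Friction and masses are not known exactly. Their poses are not given: they have to be found in the camera images.
- hub: Turned bare-metal hub: a round flange 48 mm across with a narrower, bored boss on top, 26 mm tall overall, 0.13 kg. It stands flange down; for gripping and contact it behaves as a solid cylinder 48 mm across over its whole height. Origin: centre of its underside, z up.
- bearing: Steel ball bearing, flat ring 35 mm across, 11 mm thick, lying flat; the hole does not go through for contact (solid disc). Origin: centre of its underside, z up.
- nut: Large steel hex nut lying flat, 24 mm across flats, 27 mm across corners, 12 mm thick; for contact it behaves as a disc 27.6 mm across and 14 mm thick, so it seems to float 1 mm. Origin: centre of its underside, z up (1 mm above the surface that carries it).
- pin: Ground steel pin standing upright on its foot, 15 mm across there, the shank a little thinner, 47 mm tall (a plain 15 mm cylinder for contact). Origin: centre of its underside, z up. The narrowest of the four parts although the tallest.
- pad_1: First (leftmost, seen from the robot) of four dark round rubber pads, 52 mm across, 1.5 mm thick, 62 mm apart in a row on a fixed aluminium rail, 300 x 64 x 10 mm. The rail lies on a grey mat 2 mm thick, on which the loose parts start, between rail and robot. Origin: centre of the pad's underside, 12 mm above the bench (parts rest at 13.5 mm); x across the rail, y along it to the left, z up.
- pad_2: Rubber pad number 2 from the left on the rail, same as pad_1: 52 mm across, 1.5 mm thick, its origin at the centre of its underside, 12 mm above the bench; same axes.
- pad_3: Rubber pad number 3 from the left on the rail, same as pad_1: 52 mm across, 1.5 mm thick, its origin at the centre of its underside, 12 mm above the bench; same axes.
- pad_4: Rubber pad number 4 from the left on the rail, same as pad_1: 52 mm across, 1.5 mm thick, its origin at the centre of its underside, 12 mm above the bench; same axes.
- end_stop: Dark steel bar fixed across one end of the rail, 60 x 14 mm, rising 24 mm above the rail's top, 46 mm beyond the centre of the nearest pad. Some starts have it at the left end (beside pad_1), others at the right (beside pad_4); the other end has only a flat aluminium cap, 3 mm high. Origin: centre of its underside, 12 mm above the bench; x across the rail.
- dropper: Bystander: small black dropper bottle, 25 mm across, 69 mm tall, standing on the bench to the right of the parts. To be left standing where it is. Origin: centre of its underside.

How it is judged:
By the outcome, as a careful person would: the job done as asked, in the order asked, and still so for the second after the job is handed in, with the robot touching nothing.
It also fails if it takes over 83 s, if anything falls off the work surface, if the arm or the gripper's body presses on something with over 40 N, if the wrist force passes 120 N, or if a joint passes its speed limit or range.

### The arm

A 6-joint arm with a two-finger parallel gripper is mounted at the origin on a cart in front of the work surface, level with it; the furniture and walls round the work are solid. World frame = base frame: x ahead of the robot, y to its left, z up, the work surface at z = 0. Lengths are in mm, angles in rad, forces in N, time in s.
With the tool pointing down it reaches from about 275 to 850 mm from the base axis. Payload 19 kg.
Tool frame: the origin (TCP) lies at the very end of the fingers, on their centre line; the grasp point (between the pads) lies 19 mm behind it; z points along the fingers, y is the line along which they close (so a half turn about z gives the same grasp; the last joint's range is limited). The gripper opens to 85 mm and grips with 20 to 120 N. Pads are 22 mm wide; open, the fingers measure 114 mm over their backs; the gripper's body (76 mm by 85 mm) begins 54 mm behind the grasp point. The pads swing forward as they close: fully open they stand 13 mm farther back than shut.
Start: joints at [1.028, 0.15, 1.437, -0, 1.554, -0.134], TCP at [228.568, 527.586, 231.267] pointing down, gripper open.
Joint ranges: [-2.8, 2.8], [-0.68, 2.1], [0.12, 2.68], [-1.39, 4.53], [0.16, 2.79], [-2.81, 2.81]. Speed limits (rad/s): [1.89, 1.89, 2.22, 3.01, 3.01, 3.01].

### API

Orientations are given as a rotation vector (axis times angle).
In Python, from bench import robot gives the robot as it stands.
- The arm moves only by the tool servo_tool, never from a script. Its argument "targets" is a list of rows, each a list of 6 numbers: the shift along the world's x, y, z in mm, then the turn, a rotation vector about the world's x, y, z in rad. A call has 1 to 20 rows; each row shifts and turns the commanded pose from where the row before left it; what a row does not reach is not made up. A row lasts 1/12 s, in which the tool goes at most 41.7 mm and 7.16 degrees, less where a joint would pass 70% of its speed; a pose out of reach is approached as far as the arm can. A call is refused whole if a number of a shift passes 41.7 or a number of a turn 0.125, either way. A call with a gripper value outside its range is refused whole. "gripper" is the closure, from -1 (fully open) to 1 (shut), set as the call begins (left out, the last holds). The fingers move at their own pace and stop on an object; "force" is the grip in N (left out, the last holds). Time passes only in rows, so rows that do not move let the fingers close. It gives the time, the measured TCP pose, the force, the opening and the grip force at its end, in the units of the state.
- robot.sense(): the state, without advancing time (a new reading comes with each control period).
- robot.grab_frame(name): name is "side" or "top"; returns (picture, depth): 420x560x3 uint8, red, green, blue; 420x560 float32, mm along the optical axis (not along the pixel's ray), 0 where there is no reading.
- robot.get_calibration(name): a dict with "fovy" (degrees; the focal length in pixels is half the picture's height over the tangent of half this angle, whatever the lens; pixels are square), "cx", "cy" (the principal point, pixels), "k1" (the pictures are not rectified: a ray, as slopes to the right and down, at radius r is drawn at 1 + k1 r^2 times it, then the intrinsics apply), "eye" and "attitude" of the camera in the world. Camera axes: x right, y down, z forward; pixel columns grow to the right and rows downward; lengths in mm; the calibration is good to about 2 mm. A picture is of the moment at which its call begins. get_calibration takes no time and is no camera call.
- robot.hand_in(): hands the job in; it is judged then, once.
The state is a dict: "t": time; "q": joint angles; "qd": joint speeds; "joint_torque": joint torques, N m; "tool_pos": TCP position; "orientation": TCP orientation; "wrist_force": force on the tool from outside, world axes, zero at the start; "ft_torque": the same for the moment, N m; "gripper_width": finger opening in mm; "grasp_force": force on a finger pad.
Only numpy, scipy, OpenCV 4.12 (cv2) and the standard library are available. Lean on these libraries where they do the work, as an engineer would, in place of code of your own. Each camera call takes 0.05 s, during which the arm holds its last target. There are 200 camera calls.

## Working session

There is one attempt and no reset: what is moved stays moved. The work goes in short steps, Python scripts to look and compute and a tool call to move; the robot and the scene stay as the last step left them, time stands still between calls to the robot, and variables do not carry over. Pictures are saved under pics/ and viewed, at most 14 in all, crops included, and the job is handed in when it is done.

Besides the shell and the picture viewer there is one more tool, called after "Request:" by a JSON object that holds its "op" and its "data". servo_tool: Moves the arm, as the interface text tells. Its arguments: {"type":"object","properties":{"targets":{"type":"array","items":{"type":"array","items":{"type":"number"}}},"gripper":{"type":"number"},"force":{"type":"number"}},"required":["targets"]}

```bash
mkdir -p pics; ls; cat > h.py <<'E'
import numpy as np, cv2
from bench import robot
from scipy.spatial.transform import Rotation as R
def shot(n,f):
    im,d=robot.grab_frame(n); cv2.imwrite('pics/'+f+'.png',im[:,:,::-1]); np.save('pics/'+f+'.npy',d); return im,d
E
python3 - <<'E'
from h import *
for n in('top','side'):
    print(robot.get_calibration(n)); shot(n,n+'0')
print(robot.sense())
E
```

```text
pics
{'fovy': 47.17076853879205, 'cx': 279.9257391718552, 'cy': 206.76910657072176, 'k1': -0.12367378697137306, 'eye': array([334.55893945, 162.25175206, 931.01020426]), 'attitude': array([-2.12263118,  2.11807904, -0.22021368])}
{'fovy': 45.87930055227063, 'cx': 282.7816731824801, 'cy': 216.4615021130585, 'k1': -0.10946767000866303, 'eye': array([548.74210788, 875.79368351, 722.01512072]), 'attitude': array([-0.07314674, -2.85447102,  1.24409903])}
{'t': 0.1, 'q': array([ 1.02802318e+00,  1.50927241e-01,  1.43795148e+00, -3.35457353e-05,
        1.55379336e+00, -1.33998462e-01]), 'qd': array([ 2.37111551e-05, -4.74098303e-04, -2.07490863e-03,  1.34190411e-03,
       -1.22462828e-04, -2.90323063e-04]), 'joint_torque': array([ 7.25202830e-03, -7.14374685e+01, -5.71793568e+01, -3.95462905e-05,
        7.19653530e-03, -5.33222601e-05]), 'tool_pos': array([228.46691786, 527.42326819, 230.74852651]), 'orientation': array([-6.37573263e-01, -3.07588192e+00,  1.61672762e-03]), 'wrist_force': array([-0.02165523,  0.77085167, -0.71019115]), 'ft_torque': array([-0.03947949, -0.02882451, -0.00476913]), 'grasp_force': 0.0, 'gripper_width': 85.37792951639702}
```

View pics/top0.png

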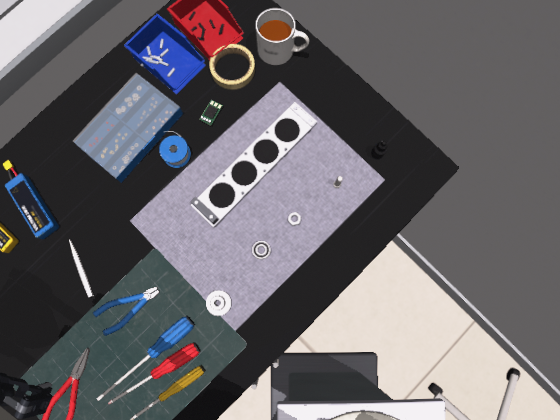

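View pics/side0.png

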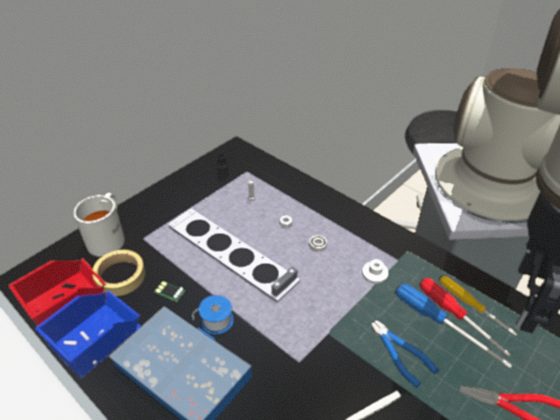

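```bash
cat >> h.py <<'E'
def proj(n,P):
    c=robot.get_calibration(n); f=210/np.tan(np.radians(c['fovy'])/2)
    p=(np.asarray(P,float)-c['eye'])@R.from_rotvec(c['attitude']).as_matrix()
    s=p[...,:2]/p[...,2:]; s=s*(1+c['k1']*(s**2).sum(-1,keepdims=True))
    return s*f+[c['cx'],c['cy']]
def unproj(n,uv,z):
    from scipy.optimize import fsolve
    return fsolve(lambda q:proj(n,[q[0],q[1],z])-uv,[450,150])
def rect(n,im,cx,cy,z,half=40,s=4):  # patch: right = -y, up = +x
    a=np.arange(-half,half,1/s)
    Y,X=np.meshgrid(cy-a,cx-a); m=proj(n,np.stack([X,Y,X*0+z],-1)).astype(np.float32)
    return cv2.remap(im,m[...,0],m[...,1],cv2.INTER_CUBIC)
E
python3 - <<'E'
from h import *
K={'pad1':((222,195),13.5),'pad2':((244,173),13.5),'pad3':((266,152),13.5),'pad4':((287,130),13.5),'hub':((218,303),6),'bearing':((261,250),13),'nut':((294,218),15),'pin':((338,180),49),'drop':((380,148),69),'stop':((205,211),36)}
ims={n:cv2.imread(f'pics/{n}0.png') for n in('top','side')}
rows=[]
for n in ims:
    row=[]
    for k,(uv,z) in K.items():
        p=unproj('top',uv,z)
        if n=='top': print(k,p.round(1))
        if k[:3]=='pad' and k in('pad2','pad3') or k=='drop': continue
        g=rect(n,ims[n],*p,z,35,3); cv2.drawMarker(g,(105,105),(0,0,255),0,20,1); row.append(g[:, :])
    rows.append(np.hstack(row[:4]));rows.append(np.hstack(row[4:]+[row[0]*0]*(8-len(row))))
m=np.vstack(rows); print(m.shape); cv2.imwrite('pics/m.png',cv2.resize(m,None,fx=.7,fy=.7,interpolation=cv2.INTER_AREA))
E
```

```text
pad1 [542.7 268.4]
pad2 [587.4 226. ]
pad3 [630.9 182.9]
pad4 [677.6 140.9]
hub [334.5 272.1]
bearing [435.2 191.1]
nut [497.2 127.7]
pin [564.6  45.1]
drop [622.4 -33.8]
stop [506.4 297.4]
(840, 840, 3)
```

View pics/m.png

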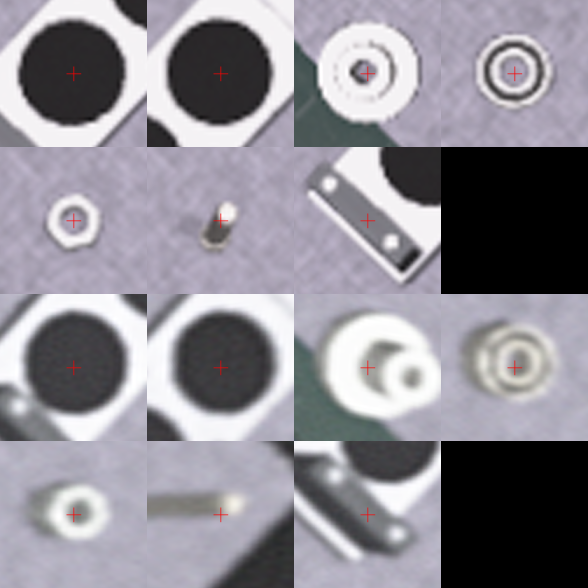

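```bash
cat >> h.py <<'E'
def blob(n,im,x,y,z,dark,rad,thr):
    g=cv2.cvtColor(rect(n,im,x,y,z,40,4),cv2.COLOR_BGR2GRAY).astype(int)
    m=((g<thr) if dark else (g>thr)).astype(np.uint8)
    a=np.arange(-40,40,.25); m[np.hypot(*np.meshgrid(a,a))>rad]=0
    cs,_=cv2.findContours(m,0,2); c=max(cs,key=cv2.contourArea); (u,v),r=cv2.minEnclosingCircle(c)
    M=cv2.moments(cv2.convexHull(c)); u2,v2=M['m10']/M['m00'],M['m01']/M['m00']
    return np.round([x+40-v2/4,y+40-u2/4,x+40-v/4,y+40-u/4,2*r/4,2*np.sqrt(M['m00']/np.pi)/4],1)
E
python3 - <<'E'
from h import *
im=cv2.imread('pics/top0.png')
for k,(x,y,z,dk,rad,thr) in {'p1':(542.7,268.4,13.5,1,30,100),'p2':(587.4,226,13.5,1,30,100),'p3':(630.9,182.9,13.5,1,30,100),'p4':(677.6,140.9,13.5,1,30,100),'hub':(334,272,5,0,30,205),'brg':(435,191,13,0,22,190),'nut':(497,127,15,0,20,195),'pin':(569,41.5,49,0,9,205)}.items():
    print(k,blob('top',im,x,y,z,dk,rad,thr))
# pin close-up
g=rect('top',im,566,43,49,15,16); 
for z in(2,49):
  for r in (7.5,):
    t=np.linspace(0,6.3,60)
    for a in t:
        P=[569+r*np.cos(a),41.5+r*np.sin(a)]; uv=proj('top',[*P,z])
        q=unproj('top',uv,49); cv2.circle(g,(int((43+15-q[1])*16),int((566+15-q[0])*16)),1,(0,0,255) if z==2 else (0,200,0),-1)
s=rect('side',cv2.imread('pics/side0.png'),566,43,49,15,16)
cv2.imwrite('pics/pin.png',cv2.resize(g,(480,480)))
E
```

```text
p1 [543.1 269.2 543.4 269.3  50.6  49.5]
p2 [588.  226.5 587.9 226.5  50.3  49.4]
p3 [633.2 183.8 633.  183.9  50.6  49.5]
p4 [678.4 141.5 678.4 141.4  50.   49.3]
hub [335.5 272.3 335.3 272.4  49.2  47.4]
brg [436.6 191.5 437.  191.8  36.5  35.2]
nut [497.3 127.7 497.4 127.9  25.6  24.2]
pin [568.5  41.8 568.6  42.1   8.8   8. ]
```

View pics/pin.png

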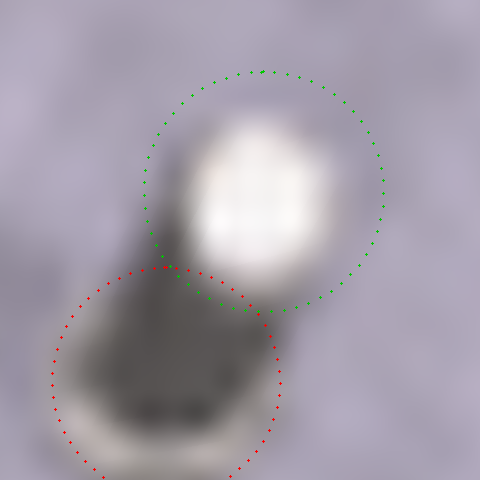

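Request:
{"op": "servo_tool", "data": {"targets": [[7,-17,-6,0,0,-0.0232],[7,-17,-6,0,0,-0.0232],[7,-17,-6,0,0,-0.0232],[7,-17,-6,0,0,-0.0232],[7,-17,-6,0,0,-0.0232],[7,-17,-6,0,0,-0.0232],[7,-17,-6,0,0,-0.0232],[7,-17,-6,0,0,-0.0232],[7,-17,-6,0,0,-0.0232],[7,-17,-6,0,0,-0.0232],[7,-17,-6,0,0,-0.0232],[7,-17,-6,0,0,-0.0232],[7,-17,-6,0,0,-0.0232],[7,-17,-6,0,0,-0.0232],[7,-17,-6,0,0,-0.0232],[0,0,0,0,0,0],[0,0,0,0,0,0],[0,0,0,0,0,0]], "gripper": -1, "force": 40}}

```text
t: 1.6
tool_pos: [333.5, 272.9, 141.4]
orientation: [-1.161, -2.919, -0.0]
wrist_force: [0.6, 0.3, -0.6]
gripper_width: 85.7
grasp_force: 0.0
```

Request:
{"op": "servo_tool", "data": {"targets": [[1.9,-0.5,-15,0,0,0],[0,0,-20,0,0,0],[0,0,-20,0,0,0],[0,0,-20,0,0,0],[0,0,-20,0,0,0],[0,0,-15,0,0,0],[0,0,-10,0,0,0],[0,0,-8,0,0,0],[0,0,-6,0,0,0],[0,0,-2,0,0,0],[0,0,0,0,0,0],[0,0,0,0,0,0]]}}

```text
t: 2.6
tool_pos: [335.8, 272.3, 5.8]
orientation: [1.16, 2.919, 0.001]
wrist_force: [0.3, 0.3, -0.7]
gripper_width: 85.5
grasp_force: 0.0
```

Request:
{"op": "servo_tool", "data": {"targets": [[0,0,0,0,0,0],[0,0,0,0,0,0],[0,0,0,0,0,0],[0,0,0,0,0,0],[0,0,0,0,0,0],[0,0,0,0,0,0],[0,0,0,0,0,0],[0,0,0,0,0,0],[0,0,0,0,0,0],[0,0,0,0,0,0]], "gripper": 1, "force": 40}}

```text
t: 3.43
tool_pos: [335.7, 272.2, 5.8]
orientation: [1.161, 2.919, 0.001]
wrist_force: [-1.9, -1.3, 8.3]
gripper_width: 46.9
grasp_force: 39.9
```

```bash
python3 - <<'E'
from h import *
shot('side','s1'); im,_=shot('top','t1')
print(robot.sense()['tool_pos'])
E
```

```text
[335.68009766 272.20035315   5.80551239]
```

View pics/s1.png

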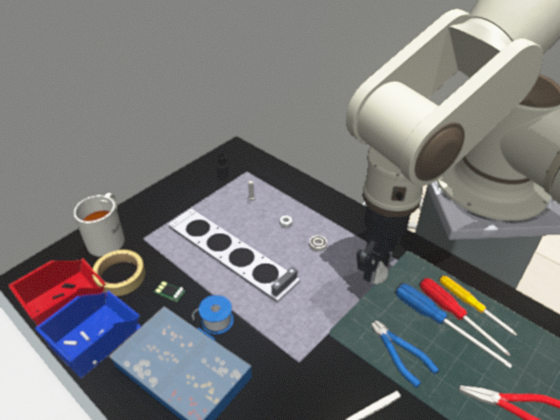

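Request:
{"op": "servo_tool", "data": {"targets": [[0,0,5,0,0,0],[0,0,10,0,0,0],[0,0,20,0,0,0],[0,0,20,0,0,0],[10,0,5,0,0,0],[20,-0.5,0,0,0,0],[25,-0.5,0,0,0,0],[25,-0.5,0,0,0,0],[25,-0.5,0,0,0,0],[25,-0.5,0,0,0,0],[25,-0.5,0,0,0,0],[25,0,0,0,0,0],[20,0,0,0,0,0],[7.5,0,0,0,0,0],[0,0,0,0,0,0],[0,0,0,0,0,0],[0,0,0,0,0,0]]}}

```text
t: 4.95
tool_pos: [542.1, 269.1, 65.2]
orientation: [-1.16, -2.919, 0.001]
wrist_force: [-0.6, 0.8, -1.3]
gripper_width: 46.2
grasp_force: 41.6
```

```bash
python3 - <<'E'
from h import *
s,_=shot('side','s2'); t,_=shot('top','t2'); st=robot.sense()
print(st['tool_pos'],st['gripper_width'],st['wrist_force'])
x,y,_=st['tool_pos']
m=np.hstack([rect('top',t,x,y,87,60,3),rect('side',s,x,y,68,60,3)])
for i in(180,540): cv2.drawMarker(m,(i,180),(0,0,255),0,20,1)
cv2.imwrite('pics/m2.png',m)
E
```

```text
[542.15332509 269.2548277   65.45821232] 46.911309058435194 [ 0.10420444 -0.70559332 -1.08330267]
```

View pics/m2.png

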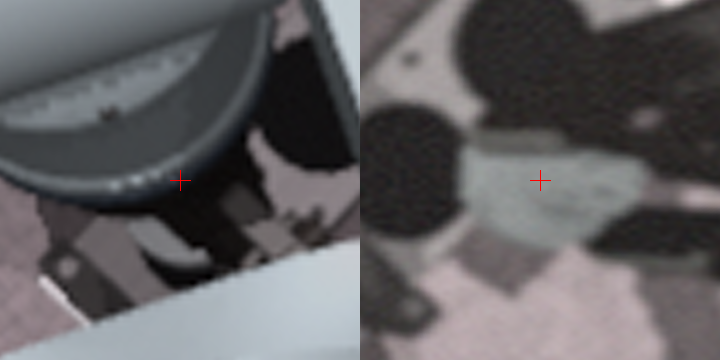

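Request:
{"op": "servo_tool", "data": {"targets": [[1.1,0,-10,0,0,0],[0,0,-15,0,0,0],[0,0,-10,0,0,0],[0,0,-6,0,0,0],[0,0,-4,0,0,0],[0,0,-2,0,0,0],[0,0,-0.5,0,0,0],[0,0,0,0,0,0],[0,0,0,0,0,0],[0,0,0,0,0,0]]}}

```text
t: 5.88
tool_pos: [544.3, 269.2, 18.2]
orientation: [1.16, 2.919, 0.001]
wrist_force: [0.2, -1.0, -1.1]
gripper_width: 46.6
grasp_force: 41.6
```

Request:
{"op": "servo_tool", "data": {"targets": [[-1,0,0,0,0,0],[0,0,-0.7,0,0,0],[0,0,0,0,0,0],[0,0,0,0,0,0]]}}

```text
t: 6.22
tool_pos: [543.1, 269.2, 17.3]
orientation: [1.161, 2.919, 0.0]
wrist_force: [-2.7, 0.2, 3.4]
gripper_width: 46.5
grasp_force: 42.0
```

Request:
{"op": "servo_tool", "data": {"targets": [[0,0,0,0,0,0],[0,0,0,0,0,0],[0,0,0,0,0,0],[0,0,0,0,0,0],[0,0,0,0,0,0],[0,0,0,0,0,0]], "gripper": -1}}

```text
t: 6.72
tool_pos: [543.1, 269.1, 17.0]
orientation: [-1.161, -2.919, 0.0]
wrist_force: [-0.9, 0.8, 0.2]
gripper_width: 85.1
grasp_force: 0.0
```

Request:
{"op": "servo_tool", "data": {"targets": [[0,0,5,0,0,0],[0,0,15,0,0,0],[0,0,20,0,0,0],[0,0,20,0,0,0],[-8,-5.6,5,0,0,0],[-16,-12,0,0,0,0],[-18,-14,0,0,0,0],[-18,-14,0,0,0,0],[-18,-14,0,0,0,0],[-16,-11,0,0,0,0],[-12,-7,0,0,0,0],[0,0,0,0,0,0],[0,0,0,0,0,0],[0,0,0,0,0,0]]}}

```text
t: 7.88
tool_pos: [437.5, 191.7, 82.3]
orientation: [1.161, 2.919, 0.001]
wrist_force: [-0.6, -0.1, 0.6]
gripper_width: 85.5
grasp_force: 0.0
```

```bash
python3 - <<'E'
from h import *
s,_=shot('side','s3'); t,_=shot('top','t3'); print(robot.sense()['tool_pos'])
cv2.imwrite('pics/m3.png',np.hstack([t[100:400,100:450],s[100:400,150:500]])[:,:,::-1])
E
```

```text
[437.53302336 191.75724681  82.02903027]
```

View pics/m3.png

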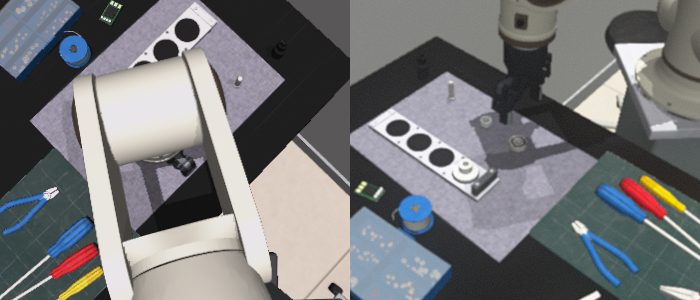

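Request:
{"op": "servo_tool", "data": {"targets": [[-0.7,-0.1,-15,0,0,0],[0,0,-20,0,0,0],[0,0,-20,0,0,0],[0,0,-12,0,0,0],[0,0,-7,0,0,0],[0,0,-4,0,0,0],[0,0,-1,0,0,0],[0,0,0,0,0,0],[0,0,0,0,0,0]]}}

```text
t: 8.73
tool_pos: [436.8, 191.5, 3.7]
orientation: [1.16, 2.919, 0.001]
wrist_force: [-0.5, -0.6, 0.6]
gripper_width: 85.4
grasp_force: 0.0
```

Request:
{"op": "servo_tool", "data": {"targets": [[0,0,0,0,0,0],[0,0,0,0,0,0],[0,0,0,0,0,0],[0,0,0,0,0,0],[0,0,0,0,0,0],[0,0,0,0,0,0],[0,0,0,0,0,0],[0,0,0,0,0,0],[0,0,0,0,0,0],[0,0,0,0,0,0]], "gripper": 1, "force": 40}}

```text
t: 9.57
tool_pos: [436.5, 191.4, 3.5]
orientation: [1.161, 2.919, 0.0]
wrist_force: [-2.6, -0.9, 9.3]
gripper_width: 32.8
grasp_force: 38.9
```

Request:
{"op": "servo_tool", "data": {"targets": [[0,0,5,0,0,0],[0,0,10,0,0,0],[0,0,20,0,0,0],[0,0,20,0,0,0],[10,2.1,5,0,0,0],[20,5,0,0,0,0],[23,5,0,0,0,0],[23,5,0,0,0,0],[23,5,0,0,0,0],[23,5,0,0,0,0],[19,5,0,0,0,0],[10,3,0,0,0,0],[0.5,0,0,0,0,0],[0,0,0,0,0,0],[0,0,0,0,0,0],[0,0,0,0,0,0]]}}

```text
t: 10.9
tool_pos: [587.2, 226.4, 63.4]
orientation: [-1.16, -2.919, 0.0]
wrist_force: [0.2, 0.8, -0.4]
gripper_width: 32.8
grasp_force: 39.9
```

Request:
{"op": "servo_tool", "data": {"targets": [[0,0,-10,0,0,0],[0,0,-15,0,0,0],[0,0,-10,0,0,0],[0,0,-6,0,0,0],[0,0,-4,0,0,0],[0,0,-2,0,0,0],[0,0,0,0,0,0],[0,0,0,0,0,0],[0,0,0,0,0,0]]}}

```text
t: 11.65
tool_pos: [588.2, 226.6, 16.6]
orientation: [1.16, 2.919, 0.001]
wrist_force: [0.3, -0.2, -1.1]
gripper_width: 33.0
grasp_force: 39.9
```

Request:
{"op": "servo_tool", "data": {"targets": [[0,0,-1,0,0,0],[0,0,-0.6,0,0,0],[0,0,0,0,0,0],[0,0,0,0,0,0]]}}

```text
t: 11.98
tool_pos: [588.1, 226.6, 15.1]
orientation: [1.16, 2.919, 0.001]
wrist_force: [-0.9, -0.3, 6.4]
gripper_width: 32.8
grasp_force: 40.6
```

Request:
{"op": "servo_tool", "data": {"targets": [[0,0,0,0,0,0],[0,0,0,0,0,0],[0,0,0,0,0,0],[0,0,0,0,0,0],[0,0,0,0,0,0],[0,0,0,0,0,0]], "gripper": -1}}

```text
t: 12.48
tool_pos: [587.9, 226.5, 14.4]
orientation: [-1.161, -2.919, 0.0]
wrist_force: [0.8, -0.3, 0.8]
gripper_width: 85.4
grasp_force: 0.0
```

Request:
{"op": "servo_tool", "data": {"targets": [[0,0,5,0,0,0],[0,0,15,0,0,0],[0,0,20,0,0,0],[0,0,20,0,0,0],[-1,-9.7,15,0,0,0],[-2,-20,0,0,0,0],[-2.4,-25,0,0,0,0],[-3,-25,0,0,0,0],[-3,-25,0,0,0,0],[-3,-25,0,0,0,0],[-2,-25,0,0,0,0],[-2,-20,0,0,0,0],[-1,-10,0,0,0,0],[0,0,0,0,0,0],[0,0,0,0,0,0],[0,0,0,0,0,0]]}}

```text
t: 13.82
tool_pos: [568.6, 42.6, 89.6]
orientation: [1.16, 2.919, 0.0]
wrist_force: [-0.0, -0.3, 0.2]
gripper_width: 85.4
grasp_force: 0.0
```

```bash
python3 - <<'E'
from h import *
s,_=shot('side','s4'); t,_=shot('top','t4'); print(robot.sense()['tool_pos'])
t=t.copy();s=s.copy()
m=[]
for x,y in((543.2,269.2),(588,226.5)):
  for n,i in(('top',t),('side',s)):
    g=rect(n,i,x,y,18,35,4); cv2.drawMarker(g,(140,140),(255,0,0),0,20,1); m.append(g)
m=np.vstack([np.hstack(m[:2]),np.hstack(m[2:])])[:,:,::-1]
cv2.imwrite('pics/m4.png',m)
E
```

```text
[568.54507016  42.71721732  89.503004  ]
```

View pics/m4.png

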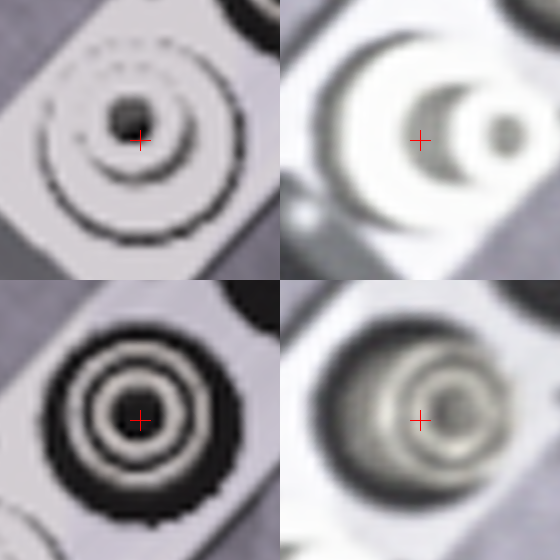

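Request:
{"op": "servo_tool", "data": {"targets": [[0,-0.8,-15,0,0,0],[0,0,-20,0,0,0],[0,0,-20,0,0,0],[0,0,-14,0,0,0],[0,0,-7,0,0,0],[0,0,-4,0,0,0],[0,0,-1,0,0,0],[0,0,0,0,0,0],[0,0,0,0,0,0]]}}

```text
t: 14.67
tool_pos: [569.0, 41.1, 9.3]
orientation: [1.16, 2.918, 0.0]
wrist_force: [0.1, -0.3, 1.1]
gripper_width: 85.3
grasp_force: 0.0
```

Request:
{"op": "servo_tool", "data": {"targets": [[0,0,0,0,0,0],[0,0,0,0,0,0],[0,0,0,0,0,0],[0,0,0,0,0,0],[0,0,0,0,0,0],[0,0,0,0,0,0],[0,0,0,0,0,0],[0,0,0,0,0,0],[0,0,0,0,0,0],[0,0,0,0,0,0],[0,0,0,0,0,0]], "gripper": 1, "force": 30}}

```text
t: 15.58
tool_pos: [568.5, 41.0, 8.6]
orientation: [1.161, 2.919, -0.0]
wrist_force: [-1.6, -0.9, 4.9]
gripper_width: 14.0
grasp_force: 29.2
```

Request:
{"op": "servo_tool", "data": {"targets": [[0,0,5,0,0,0],[0,0,10,0,0,0],[0,0,20,0,0,0],[0,0,20,0,0,0],[7,6,5,0,0,0],[14,13,0,0,0,0],[16,15,0,0,0,0],[16,15,0,0,0,0],[16,15,0,0,0,0],[16,15,0,0,0,0],[14,12,0,0,0,0],[8,6,0,0,0,0],[3.3,3.1,0,0,0,0],[0,0,0,0,0,0],[0,0,0,0,0,0],[0,0,0,0,0,0]]}}

```text
t: 16.92
tool_pos: [678.4, 140.7, 68.5]
orientation: [-1.161, -2.919, 0.0]
wrist_force: [-0.3, 0.2, -1.2]
gripper_width: 14.3
grasp_force: 29.3
```

Request:
{"op": "servo_tool", "data": {"targets": [[0,0,-10,0,0,0],[0,0,-15,0,0,0],[0,0,-10,0,0,0],[0,0,-6,0,0,0],[0,0,-4,0,0,0],[0,0,-2,0,0,0],[0,0,0,0,0,0],[0,0,0,0,0,0],[0,0,0,0,0,0]]}}

```text
t: 17.67
tool_pos: [679.1, 141.1, 22.1]
orientation: [1.16, 2.919, 0.0]
wrist_force: [-0.2, 0.6, -0.6]
gripper_width: 14.6
grasp_force: 29.3
```

Request:
{"op": "servo_tool", "data": {"targets": [[0,0,-1,0,0,0],[0,0,-0.8,0,0,0],[0,0,0,0,0,0],[0,0,0,0,0,0],[0,0,0,0,0,0]]}}

```text
t: 18.08
tool_pos: [679.0, 141.1, 20.1]
orientation: [1.16, 2.919, 0.0]
wrist_force: [-1.2, -0.7, 5.5]
gripper_width: 14.3
grasp_force: 29.7
```

Contact made (5 N); release and go to the nut.

Request:
{"op": "servo_tool", "data": {"targets": [[0,0,0,0,0,0],[0,0,0,0,0,0],[0,0,0,0,0,0],[0,0,0,0,0,0],[0,0,0,0,0,0],[0,0,0,0,0,0],[0,0,0,0,0,0]], "gripper": -1}}

```text
t: 18.67
tool_pos: [678.7, 141.1, 19.6]
orientation: [-1.161, -2.919, 0.0]
wrist_force: [-0.4, 0.5, 0.0]
gripper_width: 85.2
grasp_force: 0.0
```

Request:
{"op": "servo_tool", "data": {"targets": [[0,0,5,0,0,0],[0,0,15,0,0,0],[0,0,20,0,0,0],[0,0,20,0,0,0],[0,0,10,0,0,0],[-10,0,5,0,0,0],[-20,-1.3,0,0,0,0],[-24,-2,0,0,0,0],[-24,-2,0,0,0,0],[-24,-2,0,0,0,0],[-24,-2,0,0,0,0],[-24,-2,0,0,0,0],[-20,-2,0,0,0,0],[-11.7,0,0,0,0,0],[0,0,0,0,0,0],[0,0,0,0,0,0],[0,0,0,0,0,0]]}}

```text
t: 20.08
tool_pos: [497.4, 127.8, 94.5]
orientation: [1.161, 2.919, -0.0]
wrist_force: [0.2, 0.3, 0.2]
gripper_width: 85.4
grasp_force: 0.0
```

Request:
{"op": "servo_tool", "data": {"targets": [[0,0,-15,0,0,0],[0,0,-20,0,0,0],[0,0,-20,0,0,0],[0,0,-18,0,0,0],[0,0,-10,0,0,0],[0,0,-5,0,0,0],[0,0,-2.5,0,0,0],[0,0,0,0,0,0],[0,0,0,0,0,0]]}}

```text
t: 20.83
tool_pos: [497.6, 127.8, 4.9]
orientation: [1.16, 2.919, 0.001]
wrist_force: [-0.4, -0.7, -0.8]
gripper_width: 85.4
grasp_force: 0.0
```

Request:
{"op": "servo_tool", "data": {"targets": [[0,0,0,0,0,0],[0,0,0,0,0,0],[0,0,0,0,0,0],[0,0,0,0,0,0],[0,0,0,0,0,0],[0,0,0,0,0,0],[0,0,0,0,0,0],[0,0,0,0,0,0],[0,0,0,0,0,0],[0,0,0,0,0,0],[0,0,0,0,0,0]], "gripper": 1, "force": 40}}

```text
t: 21.75
tool_pos: [497.2, 127.8, 4.6]
orientation: [1.16, 2.919, 0.0]
wrist_force: [-3.3, 0.2, 6.1]
gripper_width: 25.6
grasp_force: 38.9
```

Request:
{"op": "servo_tool", "data": {"targets": [[0,0,5,0,0,0],[0,0,10,0,0,0],[0,0,20,0,0,0],[0,0,20,0,0,0],[8,3,5,0,0,0],[16,7,0,0,0,0],[20,8,0,0,0,0],[20,8,0,0,0,0],[20,8,0,0,0,0],[20,8,0,0,0,0],[17,8,0,0,0,0],[10,4.1,0,0,0,0],[4.9,2,0,0,0,0],[0,0,0,0,0,0],[0,0,0,0,0,0],[0,0,0,0,0,0]]}}

```text
t: 23.08
tool_pos: [632.4, 183.7, 64.2]
orientation: [-1.161, -2.919, 0.0]
wrist_force: [-0.5, 0.4, -1.1]
gripper_width: 25.6
grasp_force: 39.4
```

Request:
{"op": "servo_tool", "data": {"targets": [[0,0,-10,0,0,0],[0,0,-15,0,0,0],[0,0,-10,0,0,0],[0,0,-6,0,0,0],[0,0,-4,0,0,0],[0,0,-2,0,0,0],[0,0,0,0,0,0],[0,0,0,0,0,0],[0,0,0,0,0,0]]}}

```text
t: 23.83
tool_pos: [633.2, 183.9, 17.7]
orientation: [1.16, 2.919, 0.001]
wrist_force: [0.1, -0.6, -0.6]
gripper_width: 25.4
grasp_force: 39.4
```

Request:
{"op": "servo_tool", "data": {"targets": [[0,0,-1,0,0,0],[0,0,-0.6,0,0,0],[0,0,0,0,0,0],[0,0,0,0,0,0],[0,0,0,0,0,0]]}}

```text
t: 24.25
tool_pos: [633.2, 183.9, 16.2]
orientation: [1.16, 2.919, 0.001]
wrist_force: [-1.4, -0.7, 4.8]
gripper_width: 25.9
grasp_force: 39.9
```

Request:
{"op": "servo_tool", "data": {"targets": [[0,0,0,0,0,0],[0,0,0,0,0,0],[0,0,0,0,0,0],[0,0,0,0,0,0],[0,0,0,0,0,0],[0,0,0,0,0,0],[0,0,0,0,0,0]], "gripper": -1}}

```text
t: 24.83
tool_pos: [632.9, 183.9, 15.5]
orientation: [-1.161, -2.919, 0.0]
wrist_force: [-0.6, -0.3, 0.8]
gripper_width: 85.3
grasp_force: 0.0
```

Request:
{"op": "servo_tool", "data": {"targets": [[0,0,5,0,0,0],[0,0,15,0,0,0],[0,0,20,0,0,0],[0,0,20,0,0,0],[0,0,20,0,0,0],[-10,-5,20,0,0,0],[-20,-15,5,0,0,0],[-20,-20,0,0,0,0],[-20,-25,0,0,0,0],[-20,-25,0,0,0,0],[-20,-25,0,0,0,0],[-20,-25,0,0,0,0],[-20,-25,0,0,0,0],[-20,-25,0,0,0,0],[-20,-25,0,0,0,0],[-10,-15,0,0,0,0],[0,0,0,0,0,0],[0,0,0,0,0,0]]}}

```text
t: 26.33
tool_pos: [432.9, -46.7, 121.2]
orientation: [1.163, 2.917, 0.0]
wrist_force: [0.2, -0.6, 0.5]
gripper_width: 85.4
grasp_force: 0.0
```

```bash
python3 - <<'E'
from h import *
s,_=shot('side','s5'); t,_=shot('top','t5'); print(robot.sense()['tool_pos'])
m=[]
for (x,y),zt in zip(((543.2,269.2),(588,226.5),(633.1,183.9),(678.4,141.5)),(13.5,24.5,26.5,60.5)):
    g=rect('top',t,x,y,zt,25,4).copy(); cv2.drawMarker(g,(100,100),(255,0,0),0,12,1)
    m.append(g)
m=np.hstack(m)
c=np.hstack([t[80:350,150:550],s[120:390,120:520]])
cv2.imwrite('pics/m5.png',np.vstack([m,c])[:,:,::-1])
E
```

```text
[433.42329789 -45.79804465 120.92866261]
```

View pics/m5.png

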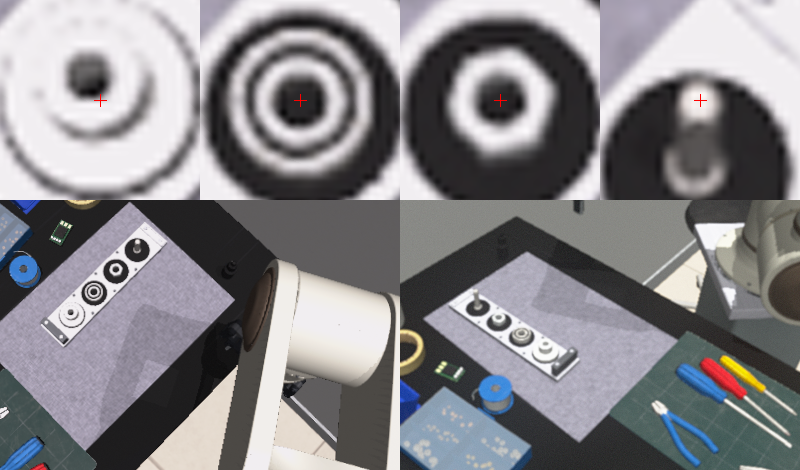

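All four parts stand upright and centred on their pads (hub beside the end stop, then bearing, nut and pin). The dropper bottle hasn't moved from around (380,150) in the top image.

```bash
python3 -c "
from bench import robot
print(robot.hand_in())"
```

```text
the job is handed in; nothing more can be done
None
```

The job is handed in: hub, bearing, nut and pin stand upright on pads 1 to 4, with the hub beside the end stop, each within about 1 mm of its pad's centre in the last image, and the dropper bottle was not moved.

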